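# Load a glass plate under the sprung clips of an inspection stage

## Robot

A 6-joint arm with a two-finger parallel gripper is mounted at the origin on the work surface. World frame = base frame: x ahead of the robot, y to its left, z up, the work surface at z = 0. Lengths are in mm, angles in rad, forces in N, time in s.
With the tool pointing down it reaches from about 275 to 775 mm from the base axis. Payload 14.6 kg.
Tool frame: the origin (TCP) lies at the very end of the fingers, on their centre line; the grasp point (between the pads) lies 19 mm behind it; z points along the fingers, y is the line along which they close (so a half turn about z gives the same grasp; the last joint's range is limited). The gripper opens to 85 mm and grips with 20 to 120 N. Pads are 22 mm wide; open, the fingers measure 114 mm over their backs; the gripper's body (76 mm by 85 mm) begins 54 mm behind the grasp point. The pads swing forward as they close: fully open they stand 13 mm farther back than shut.
Start: joints at [0.981, 0.263, -0.048, 1.259, 0, 1.415], TCP at [221.15, 476.152, 231.278] pointing down, gripper open.
Joint ranges: [-2.65, 2.65], [-0.89, 1.7], [-1.18, 1.37], [-2.13, 2.11], [-1.35, 1.29], [-3.14, 3.14]. Speed limits (rad/s): [1.89, 1.89, 2.57, 2.79, 3.14, 3.14].

## Interface

Orientations are given as a rotation vector (axis times angle).
In Python, from station import robot gives the robot as it stands.
- The arm moves only by the tool drive_tool, never from a script. Its argument "plan" is a list of rows, each a list of 7 numbers: the shift along the tool's x, y, z in m, then the turn, a rotation vector about the tool's x, y, z in rad, then the finger opening in m, from 0 to 0.0854. In form: [[x, y, z, ax, ay, az, jaw], ...]. A call has exactly 10 rows; each row shifts and turns the commanded pose from where the row before left it, along the tool's axes as they then stand; what a row does not reach is not made up. A row lasts 1/10 s, in which the tool goes at most 50 mm and 8.59 degrees, less where a joint would pass 70% of its speed; a pose out of reach is approached as far as the arm can. A call with a gripper value outside its range is refused whole. The fingers move at their own pace and stop on an object; "squeeze" is the grip in N (left out, the last holds). Time passes only in rows, so rows that do not move let the fingers close, or fill a call up. It gives the time, the measured TCP pose, the force, the opening and the grip force at its end, in the units of the state.
- robot.read_state(): the state, without advancing time (a new reading comes with each control period).
- robot.get_image(name): name is "scene" or "top" or "wrist"; returns a dict with "image" (480x640x3 uint8, blue, green, red), "depth" (480x640 float32, mm along the optical axis (not along the pixel's ray), 0 where there is no reading), "fov_y" (degrees; the focal length in pixels is half the picture's height over the tangent of half this angle, whatever the lens; pixels are square), "cx", "cy" (the principal point, pixels), "origin" and "orientation" of the camera in the world. Camera axes: x right, y down, z forward; pixel columns grow to the right and rows downward; lengths in mm; the calibration is good to about 2 mm. The wrist camera is an equidistant fisheye: a pixel r from the principal point sees the ray r / f radians off the axis. A picture is of the moment at which its call begins.
- robot.sign_off(): hands the job in; it is judged then, once.
Trained networks look in a picture, given as the dict that the camera call returned (one of the last four; its "shot" number tells which), for a name from the list of things; names that differ only in an ending like _2 or _b are one class to them, and where a whole thing is asked for, a point or a joint stands for the part that bears it (a point fixed in the world has none). Each returns a list of dicts, best first, with "score" (0 to 1); they miss things now and then, are a little off and sometimes report something else, mostly with a low value. They report only what shows in the picture. A call takes as long as a camera call. They do not tell look-alikes from the thing itself.
- robot.trace(label, picture): "region" (480x640 bool, what is visible of it).
- robot.mark_of(label, picture): "xyz" ([x, y, z] in mm, in world coordinates, good to about 4 mm: a listed point, or the origin of a listed thing).
The state is a dict: "time_s": time; "joint_pos": joint angles; "qd": joint speeds; "effort": joint torques, N m; "tool_pos": TCP position; "tcp_rot": TCP orientation; "ft_force": force on the tool from outside, world axes, zero at the start; "ft_torque": the same for the moment, N m; "gripper_width": finger opening in mm; "finger_force": force on a finger pad.
Only numpy, scipy, OpenCV 4.12 (cv2) and the standard library are available. Lean on these libraries where they do the work, as an engineer would, in place of code of your own. Each camera call takes 0.05 s, during which the arm holds its last target. There are 200 camera calls.

## Task

In the cold reagent store, take the clear glass plate by its blue grip, lay it flat on the front of the inspection stage with its ramped end towards the two sprung roller clips, and slide it gently forward under them until both clips have ridden up and snapped down into the notches of its rails; then let go. Never press or ram the glass hard against the stage or its stop, and leave the amber plate, bottles, jars and green box where they are.

Things in the scene. Friction and masses are not known exactly. Their poses are not given: they have to be found in the camera images.
- plate: Clear glass plate with white side rails and a blue upright grip, 110 (x) x 62 (y) mm, 130 g, lying flat on a 3 mm blue mat beside the amber one. Origin on its underside, middle of the width; it runs from x = -60 mm (grip end) to x = +50 mm (ramped leading end); z up. Glass 4 mm thick; rails 11 mm wide along both sides (y = 20 to 31 mm), tops at z = 8 mm.
- plate_grip (a point): Middle of the plate's blue grip, at plate x = -45, y = 0, z = 30 mm. The grip is an upright block, 14 mm thick (y), from x = -60 to -30 mm and z = 4 to 46 mm; grasp it across y from above. A blue push wall crosses its front: x = -30 to -24 mm, 54 mm wide (y), up to z = 38 mm.
- plate_notch (a point): Point at plate x = +7, y = 0, z = 4 mm, level with the cross notch in each rail: flat floor at z = 4 mm from x = 3 to 11 mm, sides at 45 degrees up to z = 8 mm. In front of it each rail is flat from x = 15 to 31 mm, then ramps down to z = 1.5 mm at x = 50 mm.
- plate_amber: The other plate: same shape, amber glass with grey rails and a black grip. Not wanted; leave it where it lies.
- stage: Fixed grey inspection stage, from x = -150 to +150 mm, 120 mm wide. Origin at its base on the work surface, z up; the plate is slid in along +x. Flat aluminium deck, top at z = 50 mm. The plate's contact forces with deck, guides, clips and stop, added up, must stay below 40 N, and below 32 N once its origin is past x = +5 mm (deck and clips alone make about 10 N of that). Friction everywhere roughly 0.6.
- stage_entry (a point): Point on the deck top at stage x = -52, y = 0, z = 50 mm: with the plate's origin here it lies before the clips at any setting. Black guides, 8 mm high: inner faces at y = +-33 mm (2 mm free each side of the plate) from stage x = -10 to +66 mm; before them a funnel widening to about +-45 mm at x = -36 mm; open deck before that.
- stage_clips (a point): Deck point at stage x = 27, y = 0, z = 50 mm: where the clip rollers stand at setting d = 0. One dark block carries stop and clips; it is clamped at d = 0 to 40 mm further along +x, unmeasured, new each time. Rollers: 7 mm diameter, y = +-25.5 mm, 2 mm above the empty deck. Stop face 43 mm beyond the rollers. Clips and block stay below stage z = 85 mm.
- stage_home (a point): Deck point at stage x = 20, y = 0, z = 50 mm: the plate's origin lies d (0 to 40 mm) beyond it when fully home, leading edge at the stop, rollers in the notches; they catch within about 3 mm of that. By feel: the push rises to roughly 3 to 9 N up the ramps, falls at the snap, then climbs steeply at the stop.
- clip_left (a joint): Angle (rad) of the sprung clip on the stage's +y side: 0 = down with no plate, about 0.11 = riding on top of a rail, about 0.04 = snapped down in a notch. The arm is 56 mm long; its spring always pushes it down.
- clip_right (a joint): The same for the clip on the stage's -y side.
- bottle_tall: Brown bottle, blue cap, 66 mm in diameter, 150 mm high; origin under its centre. Leave alone.
- bottle_mid: Brown bottle, blue cap, 56 mm in diameter, 110 mm high; origin under its centre. Leave alone.
- jar_white: White jar, blue cap, 68 mm in diameter, 85 mm high; origin under its centre. Leave alone.
- jar_brown: Brown jar, blue cap, 54 mm in diameter, 75 mm high; origin under its centre. Leave alone.
- slide_box: Closed green box, 95 x 160 x 35 mm; origin under its centre. Leave alone.
Not all that is in view belongs to the job. Leave any purple or yellow look-alike of the plate alone.

How it is judged (in metres and radians):
On the way, in this order (a step that is already met when the one before it is completed fails the run):
1. the clear plate lies flat on the stage deck in front of the clips, both clips still down (z of plate in the frame of stage between 0.047 and 0.053 m and y of plate in the frame of stage between -0.015 and 0.015 m and angle between plate's own z axis and vertical below 0.06 rad and x of plate in the frame of stage between -0.13 and -0.012 m and value of joint each of clip_left, clip_right below 0.03 rad), for 0.2 s.
2. both clips ride up on the plate's rails (z of plate in the frame of stage between 0.047 and 0.053 m and y of plate in the frame of stage between -0.015 and 0.015 m and angle between plate's own z axis and vertical below 0.06 rad and value of joint each of clip_left, clip_right above 0.085 rad).
At the end, for the whole second after the job is handed in: The clear plate lies flat on the deck (within 3 mm; within 15 mm of the middle line and 0.1 rad of the stage's direction), at least 15 mm past the stage's origin, at rest and let go, with both clips snapped down into its notches (each clip joint between 0.015 and 0.05 rad) (z of plate in the frame of stage between 0.047 and 0.053 m and y of plate in the frame of stage between -0.015 and 0.015 m and angle between plate's own z axis and vertical below 0.06 rad and x of plate in the frame of stage above 0.015 m and angle between the x axis of plate and the x axis of stage, either way round below 0.1 rad and value of joint clip_left between 0.015 and 0.05 rad and value of joint clip_right between 0.015 and 0.05 rad and linear speed of plate below 0.01 m/s); the robot touches nothing.
It fails at once if the clear plate is pressed against the stage (deck, guides, clips and stop added up) with more than 40 N (contact force between plate and stage above 40 N).
It fails at once if once the plate is under the clips (its origin past stage x = +5 mm), those forces add up to more than 32 N (x of plate in the frame of stage above 0.005 m and contact force between plate and stage above 32 N).
It fails at once if the amber plate, a bottle, a jar or the green box is moved by more than 15 mm (distance of any of bottle_tall, bottle_mid, jar_white, jar_brown, slide_box, plate_amber from where it was at the start of the episode above 0.015 m).
It also fails if it takes over 53 s, if anything falls off the work surface, if the arm or the gripper's body presses on something with over 40 N, if the wrist force passes 120 N, or if a joint passes its speed limit or range.

## Working session

There is one attempt and no reset: what is moved stays moved. The work goes in short steps, Python scripts to look and compute and a tool call to move; the robot and the scene stay as the last step left them, time stands still between calls to the robot, and variables do not carry over. Pictures are saved under pics/ and viewed, at most 10 in all, crops included, and the job is handed in when it is done.

Besides the shell and the picture viewer there is one more tool, called after "Emit:" as name(argument=value, ...) on one line, values as JSON. drive_tool: Moves the arm, as the interface text tells. Its arguments: {"type":"object","properties":{"plan":{"type":"array","items":{"type":"array","items":{"type":"number"}}},"squeeze":{"type":"number"}},"required":["plan"]}

```bash
ls; mkdir -p pics
cat > h.py <<'E'
from station import robot
import numpy as np, cv2
from scipy.spatial.transform import Rotation as R
def rot(o):
    o=np.array(o,float); return o if o.shape==(3,3) else R.from_rotvec(o).as_matrix()
def world(p):
    "HxWx3 world points (pinhole cameras)"
    f=240/np.tan(np.radians(p["fov_y"])/2); v,u=np.mgrid[0:480,0:640]; z=p["depth"]
    c=np.dstack([(u-p["cx"])/f*z,(v-p["cy"])/f*z,z])
    return c@rot(p["orientation"]).T+np.array(p["origin"])
E
python3 - <<'E'
from h import *
print(robot.read_state())
ims=[]
for n in("top","scene"):
    p=robot.get_image(n); ims.append(p["image"]); print(n,p["fov_y"],p["cx"],p["cy"],p["origin"],p["orientation"])
    for l in["plate","plate_grip","plate_notch","plate_amber","stage","stage_entry","stage_clips"]:
        print(l,[(np.round(d["xyz"]).tolist(),round(d["score"],2)) for d in robot.mark_of(l,p)][:4])
    cv2.imwrite(f"pics/{n}.png",p["image"])
E
```

```text
pics
{'time_s': 0.0, 'joint_pos': array([ 9.80698408e-01,  2.63512155e-01, -4.89410611e-02,  1.25938713e+00,
       -1.15786092e-05,  1.41548477e+00]), 'qd': array([-0.0004851 ,  0.00023094, -0.00014943, -0.00021381, -0.00203953,
       -0.000547  ]), 'effort': array([-2.86472550e-04, -6.37614584e+01,  3.84562004e+01,  1.37404067e-02,
       -2.58424672e-05, -2.72973303e-06]), 'tool_pos': array([220.99828585, 475.91831011, 230.82916239]), 'tcp_rot': array([-6.77514332e-01, -3.06728799e+00,  1.53379366e-03]), 'ft_force': array([-0.26542437, -0.05535054, -0.40559191]), 'ft_torque': array([-0.04206216,  0.03213247, -0.00040598]), 'finger_force': 0.0, 'gripper_width': 85.27875469840967}
top 55.25631705159577 326.69682642792264 243.76951022856372 [ 460.53122173   32.84441953 1227.80000522] [-2.19370063  2.17959885 -0.0703411 ]
plate [([518.0, 288.0, 6.0], 0.93), ([444.0, 482.0, 2.0], 0.9), ([298.0, 342.0, 1.0], 0.71)]
plate_grip [([475.0, 274.0, 31.0], 0.74), ([337.0, 326.0, 32.0], 0.63), ([438.0, 528.0, 29.0], 0.57)]
plate_notch [([440.0, 472.0, 3.0], 0.9), ([288.0, 346.0, 3.0], 0.82), (
[... 249 characters left out ...]
26.75871639821975 232.9810938580355 [1035.18733411  697.23297159 1173.9732659 ] [-0.85773421 -2.65520028  0.89660095]
plate [([513.0, 287.0, 5.0], 0.76), ([439.0, 476.0, -3.0], 0.72), ([298.0, 345.0, 3.0], 0.6)]
plate_grip [([474.0, 270.0, 37.0], 0.82), ([439.0, 524.0, 34.0], 0.62), ([340.0, 328.0, 25.0], 0.55)]
plate_notch [([292.0, 345.0, 3.0], 0.75), ([442.0, 474.0, 1.0], 0.62), ([521.0, 283.0, 6.0], 0.59)]
plate_amber [([525.0, 186.0, 6.0], 0.59), ([480.0, -145.0, 47.0], 0.24)]
stage [([534.0, -152.0, -2.0], 0.67), ([525.0, 286.0, 6.0], 0.52)]
stage_entry [([471.0, 269.0, 40.0], 0.73), ([478.0, -148.0, 48.0], 0.56)]
stage_clips [([555.0, -155.0, 49.0], 0.89), ([599.0, 516.0, 3.0], 0.22)]
```

View pics/top.png

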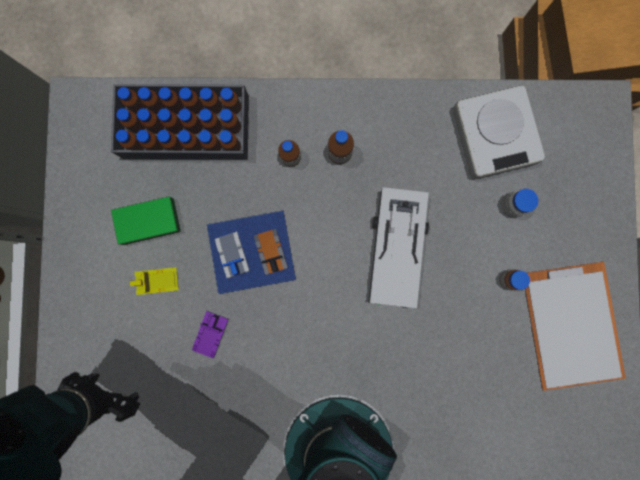

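View pics/scene.png

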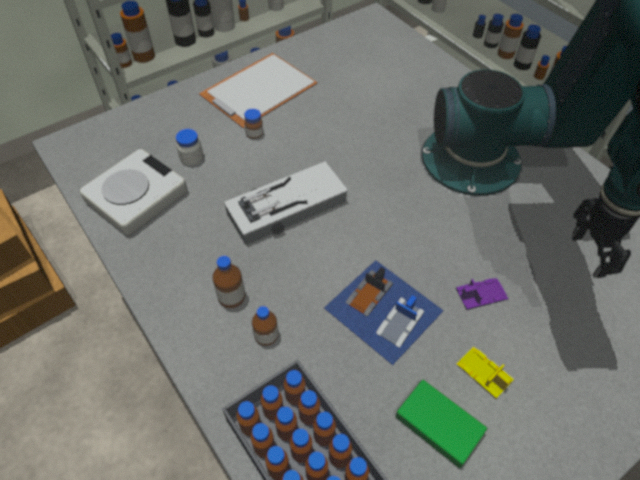

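Candidates in the top picture: clear plate with white rails and blue grip (232,255), amber plate (270,252), purple (210,334), yellow (155,281). By the description I choose (232,255). Stage at (400,248), clips towards the top of the image (world +x).

```bash
cat > meas.py <<'E'
from h import *
def pca(P):
    (c,s,a)=cv2.minAreaRect(P.astype(np.float32)); return np.round(c,1),np.round(s,1),round(a,2)
p=robot.get_image("top"); W=world(p); I=p["image"]; hsv=cv2.cvtColor(I,cv2.COLOR_BGR2HSV)
X,Y,Z=W[...,0],W[...,1],W[...,2]
near=(abs(X-500)<90)&(abs(Y-285)<55)
white=near&(hsv[...,1]<60)&(hsv[...,2]>140)
blue=near&(hsv[...,0]>95)&(hsv[...,0]<130)&(Z>22)
print("white",white.sum(),pca(W[white][:,:2]),np.median(Z[white]))
print("blue tall",blue.sum(),pca(W[blue][:,:2]),W[blue].mean(0), Z[blue].max())
st=(abs(X-530)<200)&(abs(Y+150)<110)&(Z>42)&(Z<58)
st=cv2.morphologyEx(st.astype(np.uint8),cv2.MORPH_OPEN,np.ones((5,5)))>0
print("stage",st.sum(),pca(W[st][:,:2]),np.median(Z[st]))
dk=(abs(X-590)<60)&(abs(Y+150)<60)&(Z>58)
print("block",dk.sum(),pca(W[dk][:,:2]))
a=cv2.resize(I[205:300,200:305],None,fx=4,fy=4,interpolation=cv2.INTER_CUBIC)
b=cv2.resize(I[180:312,360:440],None,fx=4,fy=4,interpolation=cv2.INTER_CUBIC)
H=max(a.shape[0],b.shape[0]); a=cv2.copyMakeBorder(a,0,H-a.shape[0],0,0,0); 
cv2.imwrite("pics/crop.png",np.hstack([a,b]))
for (u,v) in[(217,238),(239,234),(246,272),(224,277),(389,190),(428,192),(371,302),(415,306)]: print(u,v,W[v,u].round(1))
E
python3 meas.py
```

```text
white 267 (array([512.1, 289.7]), array([107.1,  62.3]), 19.07) 11.728158951496425
blue tall 140 (array([477.5, 276.5]), array([35.7, 52.8]), 19.73) [481.3565934  276.56780802  43.01277183] 54.27038433729808
stage 4666 (array([ 533.2, -150.4]), array([121.1, 301.1]), 83.67) 50.44898954409382
block 547 (array([ 589. , -156.2]), array([ 82.5, 125.7]), 83.94)
217 238 [555.2 328.8   7.2]
239 234 [566.6 270.7   4.5]
246 272 [465.1 250.5   1.9]
224 277 [451.5 308.    6.6]
389 190 [ 679.6 -125.2   49.9]
428 192 [ 6.841e+02 -2.372e+02  1.000e-01]
371 302 [390.5 -78.7  48. ]
415 306 [ 381.1 -190.9   49.2]
```

View pics/crop.png

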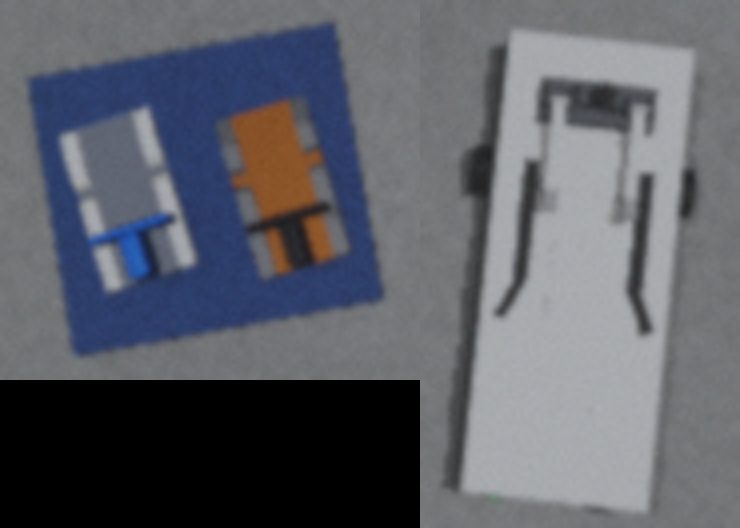

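The crop shows the clear plate with white rails and blue grip (crop (135,250), top pixel (234,267)), its leading end pointing to +x. The stage's rollers show at crop (545,203) and (622,210). Next I compute the moves.

```bash
cat > go.py <<'E'
from h import *
def delta(pos,yaw_y):
    s=robot.read_state(); M=rot(s["tcp_rot"]); 
    y=np.radians(yaw_y); ty=np.array([np.cos(y),np.sin(y),0]); tz=np.array([0,0,-1.]); T=np.column_stack([np.cross(ty,tz),ty,tz])
    print("tool shift mm",(M.T@(np.array(pos)-s["tool_pos"])).round(1),"turn",R.from_matrix(M.T@T).as_rotvec().round(4))
    print("after turn shift",(T.T@(np.array(pos)-s["tool_pos"])).round(1),"tool x in world",T[:,0].round(3))
    print(s["time_s"],s["tool_pos"].round(1),s["ft_force"].round(2),s["gripper_width"])
E
python3 - <<'E'
from go import *
delta([473,275,110],109.3)
p=robot.get_image("top"); f=240/np.tan(np.radians(p["fov_y"])/2)
S=np.array([533.2,-150.4]); a=np.radians(-6.33); E=np.array([[np.cos(a),np.sin(a)],[-np.sin(a),np.cos(a)]])
for u,v,z in[(391.3,230.8,57),(410.5,232.5,57),(400,208,80)]:
    r=rot(p["orientation"])@np.array([(u-p["cx"])/f,(v-p["cy"])/f,1]); o=np.array(p["origin"]); w=o+r*(z-o[2])/r[2]
    print("stage xy",E@(w[:2]-S))
E
```

```text
tool shift mm [-313.2  -76.3  121.3] turn [ 0.     -0.     -0.7716]
after turn shift [-171.2 -273.1  121.3] tool x in world [-0.944 -0.331 -0.   ]
0.85 [221.1 476.2 231.3] [-0.52  0.13  0.11] 85.3654825553856
stage xy [37.01592244 24.7751083 ]
stage xy [ 38.3996038  -24.54390379]
stage xy [94.41306872 12.13177136]
```

Emit:
drive_tool(plan=[[-0.0313, -0.0076, 0.008, 0, 0, 0, 0.06], [-0.0313, -0.0076, 0.008, 0, 0, 0, 0.06], [-0.0313, -0.0076, 0.008, 0, 0, 0, 0.06], [-0.0313, -0.0076, 0.008, 0, 0, 0, 0.06], [-0.0313, -0.0076, 0.008, 0, 0, 0, 0.06], [-0.0313, -0.0076, 0.008, 0, 0, 0, 0.06], [-0.0313, -0.0076, 0.008, 0, 0, 0, 0.06], [-0.0313, -0.0076, 0.008, 0, 0, 0, 0.06], [-0.0313, -0.0076, 0.008, 0, 0, 0, 0.06], [-0.0313, -0.0076, 0.008, 0, 0, 0, 0.06]], squeeze=30)

```text
time_s: 1.9
tool_pos: [474.0, 274.4, 151.0]
tcp_rot: [0.678, 3.067, 0.0]
ft_force: [0.2, 0.0, -0.4]
gripper_width: 59.9
finger_force: 0.0
```

Emit:
drive_tool(plan=[[0, 0, 0.004, 0, 0, -0.1286, 0.06], [0, 0, 0.004, 0, 0, -0.1286, 0.06], [0, 0, 0.004, 0, 0, -0.1286, 0.06], [0, 0, 0.004, 0, 0, -0.1286, 0.06], [0, 0, 0.004, 0, 0, -0.1286, 0.06], [0, 0, 0.004, 0, 0, -0.1286, 0.06], [0, 0, 0.004, 0, 0, 0, 0.06], [0, 0, 0.004, 0, 0, 0, 0.06], [0, 0, 0.004, 0, 0, 0, 0.06], [0, 0, 0.004, 0, 0, 0, 0.06]])

```text
time_s: 2.9
tool_pos: [473.0, 275.4, 111.0]
tcp_rot: [0.524, -3.098, 0.0]
ft_force: [0.8, 0.1, -0.2]
gripper_width: 59.9
finger_force: 0.0
```

Run:
```python
from go import *
delta([473,275,18],109.3)
p=robot.get_image("wrist"); cv2.imwrite("pics/wrist1.png",p["image"]); print(p["fov_y"],p["cx"],p["cy"],p["origin"],p["orientation"])
print([(np.round(d["xyz"],1).tolist(),round(d["score"],2)) for d in robot.mark_of("plate_grip",p)])
hsv=cv2.cvtColor(p["image"],cv2.COLOR_BGR2HSV)
f=240/np.tan(np.radians(p["fov_y"])/2)
v,u=np.mgrid[0:480,0:640]; dx=u-p["cx"];dy=v-p["cy"]; r=np.hypot(dx,dy)+1e-9; th=r/f; z=p["depth"]
c=np.dstack([np.tan(th)*dx/r*z,np.tan(th)*dy/r*z,z]); W=c@rot(p["orientation"]).T+np.array(p["origin"])
m=(z>0)&(W[...,2]>44)&(W[...,2]<54)&(hsv[...,0]>95)&(hsv[...,0]<130)&(hsv[...,1]>80)&(np.hypot(W[...,0]-475,W[...,1]-275)<60)
m=cv2.morphologyEx(m.astype(np.uint8),cv2.MORPH_OPEN,np.ones((3,3)))>0
print(m.sum(),cv2.minAreaRect(W[m][:,:2].astype(np.float32)),W[m].mean(0))
```

```text
tool shift mm [ 0.1 -0.3 93. ] turn [-0.     -0.     -0.0019]
after turn shift [ 0.1 -0.3 93. ] tool x in world [-0.944 -0.331 -0.   ]
2.9 [473.  275.4 111. ] [ 0.77  0.12 -0.16] 59.94296098861249
65.70646984690485 323.1478096714704 239.0271293360564 [411.16722746 253.27744957 254.23495322] [1.72041297 2.42346451 0.3219555 ]
[([476.7, 276.8, 31.3], 0.94), ([437.6, 526.3, 30.4], 0.83), ([338.2, 327.6, 35.4], 0.8)]
1120 ((474.23992919921875, 273.1271057128906), (30.15406036376953, 13.703784942626953), 18.985841751098633) [473.0991405  272.91550965  49.1370505 ]
```

View pics/wrist1.png

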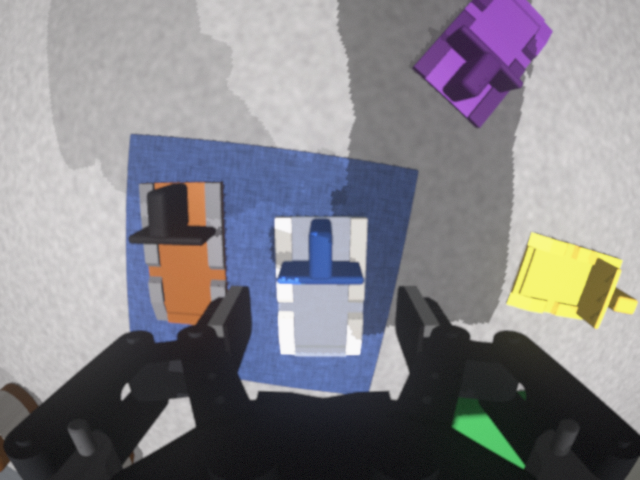

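Wrist view: the clear plate's grip (320,250) sits midway between the fingers, the amber plate is at (185,250), and the look-alikes are off to the right. Going down and gripping.

Emit:
drive_tool(plan=[[0, -0.0015, 0.01, 0, 0, 0, 0.06], [0, 0, 0.012, 0, 0, 0, 0.06], [0, 0, 0.012, 0, 0, 0, 0.06], [0, 0, 0.012, 0, 0, 0, 0.06], [0, 0, 0.012, 0, 0, 0, 0.06], [0, 0, 0.012, 0, 0, 0, 0.06], [0, 0, 0.01, 0, 0, 0, 0.06], [0, 0, 0.007, 0, 0, 0, 0.06], [0, 0, 0.005, 0, 0, 0, 0.06], [0, 0, 0, 0, 0, 0, 0.06]])

```text
time_s: 4.0
tool_pos: [473.3, 273.9, 18.8]
tcp_rot: [0.526, -3.097, 0.0]
ft_force: [1.0, -0.3, 0.2]
gripper_width: 59.6
finger_force: 0.0
```

Emit:
drive_tool(plan=[[0, 0, 0, 0, 0, 0, 0.035], [0, 0, 0, 0, 0, 0, 0.025], [0, 0, 0, 0, 0, 0, 0.02], [0, 0, 0, 0, 0, 0, 0.016], [0, 0, 0, 0, 0, 0, 0.01], [0, 0, 0, 0, 0, 0, 0.005], [0, 0, 0, 0, 0, 0, 0.005], [0, 0, 0, 0, 0, 0, 0.005], [0, 0, 0, 0, 0, 0, 0.005], [0, 0, 0, 0, 0, 0, 0.005]], squeeze=50)

```text
time_s: 5.0
tool_pos: [473.7, 274.0, 19.6]
tcp_rot: [-0.526, 3.097, 0.0]
ft_force: [0.0, -1.3, 6.3]
gripper_width: 13.0
finger_force: 49.5
```

Emit:
drive_tool(plan=[[0, 0, -0.004, 0, 0, 0, 0.005], [0, 0, -0.008, 0, 0, 0, 0.005], [0, 0, -0.012, 0, 0, 0, 0.005], [0, 0, -0.014, 0, 0, 0, 0.005], [0, 0, -0.014, 0, 0, 0, 0.005], [0, 0, -0.014, 0, 0, 0, 0.005], [0, 0, -0.012, 0, 0, 0, 0.005], [0, 0, -0.01, 0, 0, 0, 0.005], [0, 0, -0.008, 0, 0, 0, 0.005], [0, 0, -0.004, 0, 0, 0, 0.005]])

```text
time_s: 6.0
tool_pos: [473.7, 274.1, 120.2]
tcp_rot: [-0.527, 3.096, 0.0]
ft_force: [-1.1, 0.4, -1.6]
gripper_width: 13.7
finger_force: 48.6
```

Run:
```python
from go import *
delta([413.4,-137.1,85],83.67)
```

```text
tool shift mm [ 192.8 -368.1   35. ] turn [2.000e-04 8.000e-04 4.473e-01]
after turn shift [  14.6 -415.3   35.2] tool x in world [-0.994  0.11   0.   ]
6.0 [473.7 274.1 120.2] [-1.15  0.4  -1.57] 13.743672861777606
```

Emit:
drive_tool(plan=[[0.0073, -0.0138, 0, 0, 0, 0, 0.005], [0.0145, -0.0276, 0, 0, 0, 0, 0.005], [0.0145, -0.0276, 0, 0, 0, 0, 0.005], [0.0145, -0.0276, 0, 0, 0, 0, 0.005], [0.0145, -0.0276, 0, 0, 0, 0, 0.005], [0.0145, -0.0276, 0, 0, 0, 0, 0.005], [0.0145, -0.0276, 0, 0, 0, 0, 0.005], [0.0145, -0.0276, 0, 0, 0, 0, 0.005], [0.0145, -0.0276, 0, 0, 0, 0, 0.005], [0.0145, -0.0276, 0, 0, 0, 0, 0.005]])

```text
time_s: 7.0
tool_pos: [428.9, -20.6, 118.9]
tcp_rot: [0.526, -3.096, -0.0]
ft_force: [1.1, 0.5, -0.3]
gripper_width: 12.9
finger_force: 48.8
```

Emit:
drive_tool(plan=[[0.014, -0.0265, 0, 0, 0, 0, 0.005], [0.014, -0.0265, 0, 0, 0, 0, 0.005], [0.014, -0.0265, 0, 0, 0, 0, 0.005], [0.0128, -0.026, 0, 0, 0, 0, 0.005], [0, 0, 0.004, 0, 0, 0.0895, 0.005], [0, 0, 0.004, 0, 0, 0.0895, 0.005], [0, 0, 0.004, 0, 0, 0.0895, 0.005], [0, 0, 0.004, 0, 0, 0.0895, 0.005], [0, 0, 0.004, 0, 0, 0.0895, 0.005], [0, 0, 0, 0, 0, 0, 0.005]])

```text
time_s: 8.0
tool_pos: [412.1, -136.7, 98.6]
tcp_rot: [-0.176, -3.135, -0.001]
ft_force: [-0.4, -1.0, -1.4]
gripper_width: 13.2
finger_force: 48.9
```

Run:
```python
from go import *
delta([413.4,-137.1,67],83.67)
p=robot.get_image("wrist"); cv2.imwrite("pics/wrist2.png",p["image"])
```

```text
tool shift mm [-1.3 -0.3 31.6] turn [ 0.0005 -0.0015 -0.002 ]
after turn shift [-1.3 -0.2 31.6] tool x in world [-0.994  0.11   0.   ]
8.0 [ 412.1 -136.7   98.6] [-0.37 -1.   -1.4 ] 13.235328560350787
```

View pics/wrist2.png

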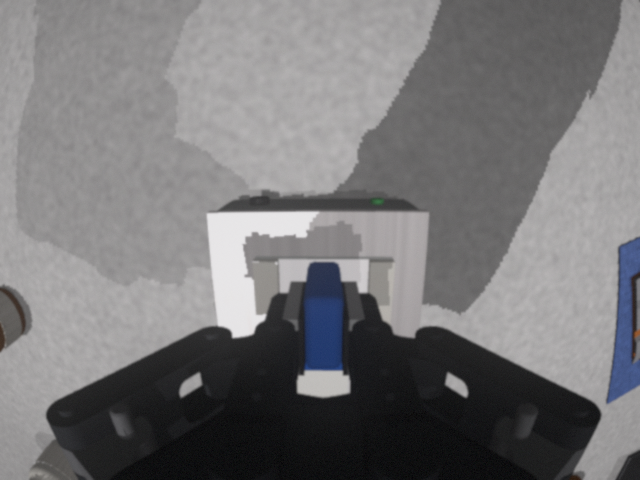

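The wrist view shows the plate rails at columns 254–392 (centre 323) and the stage at 208–428 (centre 318), so the plate is about 2 mm too far to +y. I correct that while lowering.

Emit:
drive_tool(plan=[[0, -0.002, 0.004, 0, 0, 0, 0.005], [0, 0, 0.005, 0, 0, 0, 0.005], [0, 0, 0.005, 0, 0, 0, 0.005], [0, 0, 0.005, 0, 0, 0, 0.005], [0, 0, 0.004, 0, 0, 0, 0.005], [0, 0, 0.002, 0, 0, 0, 0.005], [0, 0, 0.001, 0, 0, 0, 0.005], [0, 0, 0.001, 0, 0, 0, 0.005], [0, 0, 0.0005, 0, 0, 0, 0.005], [0, 0, 0.0005, 0, 0, 0, 0.005]])

```text
time_s: 9.05
tool_pos: [413.1, -138.8, 71.3]
tcp_rot: [0.174, 3.137, -0.0]
ft_force: [0.8, -0.2, -0.8]
gripper_width: 13.5
finger_force: 48.9
```

Emit:
drive_tool(plan=[[0, 0, 0.0005, 0, 0, 0, 0.005], [0, 0, 0.0004, 0, 0, 0, 0.005], [0, 0, 0.0004, 0, 0, 0, 0.005], [0, 0, 0.0004, 0, 0, 0, 0.005], [0, 0, 0.0004, 0, 0, 0, 0.005], [0, 0, 0.0004, 0, 0, 0, 0.005], [0, 0, 0.0004, 0, 0, 0, 0.005], [0, 0, 0.0003, 0, 0, 0, 0.005], [0, 0, 0.0003, 0, 0, 0, 0.005], [0, 0, 0, 0, 0, 0, 0.005]])

```text
time_s: 10.05
tool_pos: [413.0, -138.7, 67.8]
tcp_rot: [-0.174, -3.137, -0.0]
ft_force: [0.0, 1.0, -0.6]
gripper_width: 13.3
finger_force: 48.9
```

Emit:
drive_tool(plan=[[0, 0, 0.0003, 0, 0, 0, 0.005], [0, 0, 0.0002, 0, 0, 0, 0.005], [0, 0, 0.0002, 0, 0, 0, 0.005], [0, 0, 0.0002, 0, 0, 0, 0.005], [0, 0, 0.0002, 0, 0, 0, 0.005], [0, 0, 0.0002, 0, 0, 0, 0.005], [0, 0, 0.0002, 0, 0, 0, 0.005], [0, 0, 0, 0, 0, 0, 0.005], [0, 0, 0, 0, 0, 0, 0.005], [0, 0, 0, 0, 0, 0, 0.005]])

```text
time_s: 11.05
tool_pos: [413.0, -138.7, 66.6]
tcp_rot: [0.174, 3.137, -0.0]
ft_force: [-2.4, 1.7, 8.2]
gripper_width: 13.2
finger_force: 50.4
```

Contact at about 9 N. I ease up slightly and open the fingers around the grip.

Emit:
drive_tool(plan=[[0, 0, -0.0003, 0, 0, 0, 0.005], [0, 0, 0, 0, 0, 0, 0.014], [0, 0, 0, 0, 0, 0, 0.017], [0, 0, 0, 0, 0, 0, 0.019], [0, 0, -0.001, 0, 0, 0, 0.019], [0, 0, -0.001, 0, 0, 0, 0.019], [0, 0, 0, 0, 0, 0, 0.019], [0, 0, 0, 0, 0, 0, 0.019], [0, 0, 0, 0, 0, 0, 0.019], [0, 0, 0, 0, 0, 0, 0.019]])

```text
time_s: 12.05
tool_pos: [413.0, -138.7, 68.6]
tcp_rot: [-0.174, -3.137, -0.0]
ft_force: [-0.0, -0.9, -0.3]
gripper_width: 18.9
finger_force: 0.0
```

Run:
```python
from go import *
delta([413.4,-137.1,67],83.67)
p=robot.get_image("wrist"); cv2.imwrite("pics/wrist3.png",p["image"][170:420,170:480].repeat(2,0).repeat(2,1))
t=robot.get_image("top"); print([(np.round(d["xyz"],1).tolist(),round(d["score"],2)) for d in robot.mark_of("plate",t)][:4])
```

```text
tool shift mm [-0.2  1.6  1.6] turn [ 0.     -0.0001 -0.0002]
after turn shift [-0.2  1.6  1.6] tool x in world [-0.994  0.11   0.   ]
12.05 [ 413.  -138.7   68.6] [-0.   -0.93 -0.28] 18.851870726113148
[([459.0, -141.9, 54.1], 0.68), ([295.2, 340.3, -0.6], 0.64)]
```

View pics/wrist3.png

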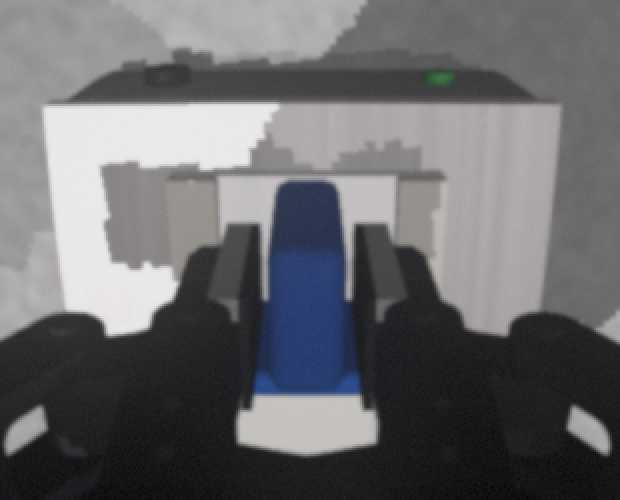

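The plate's rear edge spans crop columns 167–446 (centre 306.5) and the stage centre is at 302, so it is about 1 mm off and parallel. I lower the fingers to push low on the wall, then slide.

Emit:
drive_tool(plan=[[0, -0.001, 0.001, 0, 0, 0, 0.019], [0, 0, 0.002, 0, 0, 0, 0.019], [0, 0, 0.002, 0, 0, 0, 0.019], [0, 0, 0.0015, 0, 0, 0, 0.019], [0, 0, 0.001, 0, 0, 0, 0.019], [-0.001, 0, 0, 0, 0, 0, 0.019], [-0.001, 0, 0, 0, 0, 0, 0.019], [-0.001, 0, 0, 0, 0, 0, 0.019], [-0.001, 0, 0, 0, 0, 0, 0.019], [-0.001, 0, 0, 0, 0, 0, 0.019]])

```text
time_s: 13.2
tool_pos: [417.9, -140.2, 61.1]
tcp_rot: [-0.174, -3.137, 0.0]
ft_force: [-1.3, 0.1, 0.1]
gripper_width: 19.0
finger_force: 0.6
```

Emit:
drive_tool(plan=[[-0.001, 0, 0, 0, 0, 0, 0.019], [-0.002, 0, 0, 0, 0, 0, 0.019], [-0.002, 0, 0, 0, 0, 0, 0.019], [-0.002, 0, 0, 0, 0, 0, 0.019], [-0.002, 0, 0, 0, 0, 0, 0.019], [-0.002, 0, 0, 0, 0, 0, 0.019], [-0.002, 0, 0, 0, 0, 0, 0.019], [-0.002, 0, 0, 0, 0, 0, 0.019], [-0.002, 0, 0, 0, 0, 0, 0.019], [-0.002, 0, 0, 0, 0, 0, 0.019]])

```text
time_s: 14.2
tool_pos: [437.0, -142.4, 61.1]
tcp_rot: [0.174, 3.137, 0.0]
ft_force: [-1.2, -0.2, -0.0]
gripper_width: 19.2
finger_force: 0.4
```

Emit:
drive_tool(plan=[[-0.002, 0, 0, 0, 0, 0, 0.019], [-0.002, 0, 0, 0, 0, 0, 0.019], [-0.002, 0, 0, 0, 0, 0, 0.019], [-0.002, 0, 0, 0, 0, 0, 0.019], [-0.002, 0, 0, 0, 0, 0, 0.019], [-0.002, 0, 0, 0, 0, 0, 0.019], [-0.002, 0, 0, 0, 0, 0, 0.019], [-0.002, 0, 0, 0, 0, 0, 0.019], [-0.002, 0, 0, 0, 0, 0, 0.019], [-0.002, 0, 0, 0, 0, 0, 0.019]])

```text
time_s: 15.2
tool_pos: [456.8, -144.6, 61.1]
tcp_rot: [-0.174, -3.137, -0.0]
ft_force: [-1.0, 0.3, 0.2]
gripper_width: 19.4
finger_force: 0.3
```

Emit:
drive_tool(plan=[[-0.002, 0, 0, 0, 0, 0, 0.019], [-0.002, 0, 0, 0, 0, 0, 0.019], [-0.002, 0, 0, 0, 0, 0, 0.019], [-0.002, 0, 0, 0, 0, 0, 0.019], [-0.002, 0, 0, 0, 0, 0, 0.019], [-0.001, 0, 0, 0, 0, 0, 0.019], [-0.001, 0, 0, 0, 0, 0, 0.019], [-0.001, 0, 0, 0, 0, 0, 0.019], [-0.001, 0, 0, 0, 0, 0, 0.019], [-0.001, 0, 0, 0, 0, 0, 0.019]])

```text
time_s: 16.2
tool_pos: [471.6, -146.3, 61.1]
tcp_rot: [-0.174, -3.137, -0.0]
ft_force: [-0.3, -0.0, 0.1]
gripper_width: 19.2
finger_force: 0.4
```

Run:
```python
from go import *
t=robot.get_image("top"); cv2.imwrite("pics/top2.png",cv2.resize(t["image"][180:312,350:450],None,fx=4.5,fy=4.5,interpolation=cv2.INTER_CUBIC))
```

```text
(no output)
```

View pics/top2.png

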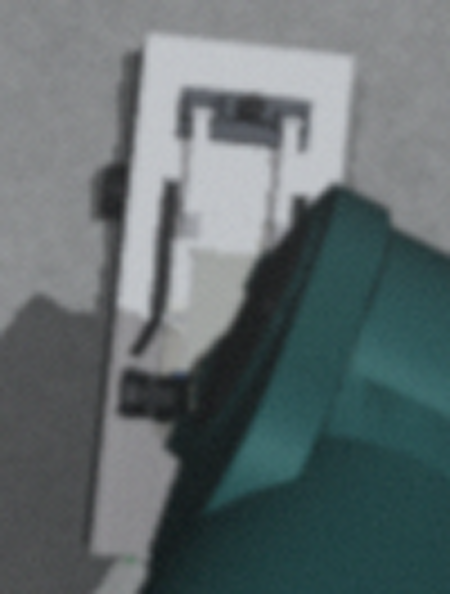

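The leading edge (crop row 250) is just short of the rollers (row 225), roughly 12 mm. I continue slowly, watching the push.

Emit:
drive_tool(plan=[[-0.001, 0, 0, 0, 0, 0, 0.019], [-0.001, 0, 0, 0, 0, 0, 0.019], [-0.001, 0, 0, 0, 0, 0, 0.019], [-0.001, 0, 0, 0, 0, 0, 0.019], [-0.001, 0, 0, 0, 0, 0, 0.019], [-0.001, 0, 0, 0, 0, 0, 0.019], [-0.001, 0, 0, 0, 0, 0, 0.019], [-0.001, 0, 0, 0, 0, 0, 0.019], [-0.001, 0, 0, 0, 0, 0, 0.019], [-0.001, 0, 0, 0, 0, 0, 0.019]])

```text
time_s: 17.25
tool_pos: [481.6, -147.3, 61.1]
tcp_rot: [-0.174, -3.137, 0.0]
ft_force: [-1.1, 0.7, 1.3]
gripper_width: 18.7
finger_force: 0.6
```

Emit:
drive_tool(plan=[[-0.001, 0, 0, 0, 0, 0, 0.019], [-0.001, 0, 0, 0, 0, 0, 0.019], [-0.001, 0, 0, 0, 0, 0, 0.019], [-0.001, 0, 0, 0, 0, 0, 0.019], [-0.001, 0, 0, 0, 0, 0, 0.019], [-0.001, 0, 0, 0, 0, 0, 0.019], [-0.001, 0, 0, 0, 0, 0, 0.019], [-0.001, 0, 0, 0, 0, 0, 0.019], [-0.001, 0, 0, 0, 0, 0, 0.019], [-0.001, 0, 0, 0, 0, 0, 0.019]])

```text
time_s: 18.25
tool_pos: [491.3, -148.4, 61.0]
tcp_rot: [-0.174, -3.136, -0.0]
ft_force: [-6.1, 0.2, 5.1]
gripper_width: 19.3
finger_force: 2.7
```

Run:
```python
from go import *
p=robot.get_image("wrist"); cv2.imwrite("pics/wrist4.png",p["image"][170:420,170:480].repeat(2,0).repeat(2,1))
s=robot.read_state(); print(s["ft_force"].round(1),s["ft_torque"].round(2))
f=240/np.tan(np.radians(p["fov_y"])/2)
v,u=np.mgrid[0:480,0:640]; dx=u-p["cx"];dy=v-p["cy"]; r=np.hypot(dx,dy)+1e-9; th=r/f; z=p["depth"]
c=np.dstack([np.tan(th)*dx/r*z,np.tan(th)*dy/r*z,z]); W=c@rot(p["orientation"]).T+np.array(p["origin"])
for y in range(170,385,8): print(y,[W[y,x].round(0).tolist() for x in (262,322,385)])
```

```text
[-2.5  0.8  1.5] [ 0.02  0.45 -0.04]
170 [[435.0, -168.0, 50.0], [438.0, -143.0, 50.0], [441.0, -117.0, 51.0]]
178 [[438.0, -168.0, 51.0], [441.0, -144.0, 50.0], [444.0, -117.0, 50.0]]
186 [[442.0, -169.0, 50.0], [445.0, -144.0, 51.0], [447.0, -118.0, 51.0]]
194 [[445.0, -169.0, 52.0], [448.0, -144.0, 51.0], [451.0, -118.0, 51.0]]
202 [[448.0, -170.0, 51.0], [451.0, -145.0, 51.0], [454.0, -118.0, 50.0]]
210 [[452.0, -170.0, 51.0], [455.0, -145.0, 50.0], [458.0, -119.0, 51.0]]
218 [[455.0, -171.0, 52.0], [458.0, -145.0, 52.0], [461.0, -119.0, 51.0]]
226 [[459.0, -171.0, 51.0], [462.0, -146.0, 51.0], [465.0, -119.0, 50.0]]
234 [[462.0, -172.0, 51.0], [465.0, -146.0, 49.0], [468.0, -119.0, 50.0]]
242 [[466.0, -173.0, 50.0], [468.0, -147.0, 52.0], [471.0, -120.0, 51.0]]
250 [[470.0, -173.0, 50.0], [472.0, -147.0, 51.0], [475.0, -120.0, 51.0]]
258 [[470.0, -172.0, 59.0], [473.0, -147.0, 61.0], [476.0, -121.0, 58.0]]
266 [[474.0, -173.0, 59.0], [473.0, -147.0, 70.0], [480.0, -121.0, 59.0]]
274 [[478.0, -173.0, 58.0], [473.0, -147.0, 78.0], [484.0, -121.0, 57.0]]
282 [[481.0, -174.0, 59.0],
[... 250 characters left out ...]
.0, -125.0, 80.0]]
314 [[482.0, -169.0, 88.0], [480.0, -148.0, 96.0], [487.0, -126.0, 87.0]]
322 [[476.0, -165.0, 106.0], [483.0, -148.0, 97.0], [481.0, -129.0, 105.0]]
330 [[477.0, -165.0, 109.0], [486.0, -148.0, 97.0], [481.0, -129.0, 109.0]]
338 [[478.0, -165.0, 112.0], [489.0, -149.0, 96.0], [482.0, -130.0, 112.0]]
346 [[478.0, -164.0, 118.0], [492.0, -149.0, 96.0], [481.0, -131.0, 118.0]]
354 [[473.0, -161.0, 129.0], [495.0, -149.0, 97.0], [476.0, -132.0, 129.0]]
362 [[473.0, -161.0, 133.0], [499.0, -150.0, 96.0], [476.0, -133.0, 133.0]]
370 [[473.0, -160.0, 136.0], [531.0, -154.0, 55.0], [477.0, -133.0, 135.0]]
378 [[473.0, -160.0, 139.0], [536.0, -154.0, 55.0], [477.0, -133.0, 138.0]]
```

View pics/wrist4.png

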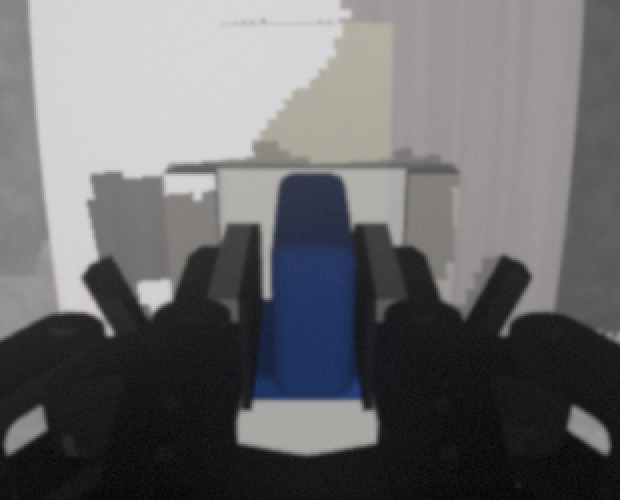

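The plate is still flat (rails about z 58–59 mm, grip top 96–97 mm) and on the ramps. Continuing.

Emit:
drive_tool(plan=[[-0.001, 0, 0, 0, 0, 0, 0.019], [-0.001, 0, 0, 0, 0, 0, 0.019], [-0.001, 0, 0, 0, 0, 0, 0.019], [-0.001, 0, 0, 0, 0, 0, 0.019], [-0.001, 0, 0, 0, 0, 0, 0.019], [-0.001, 0, 0, 0, 0, 0, 0.019], [-0.001, 0, 0, 0, 0, 0, 0.019], [-0.001, 0, 0, 0, 0, 0, 0.019], [-0.001, 0, 0, 0, 0, 0, 0.019], [-0.001, 0, 0, 0, 0, 0, 0.019]])

```text
time_s: 19.3
tool_pos: [500.7, -149.4, 61.0]
tcp_rot: [-0.174, -3.136, -0.0]
ft_force: [-7.6, 0.5, 5.8]
gripper_width: 19.0
finger_force: 3.3
```

Emit:
drive_tool(plan=[[-0.0007, 0, 0, 0, 0, 0, 0.019], [-0.0007, 0, 0, 0, 0, 0, 0.019], [-0.0007, 0, 0, 0, 0, 0, 0.019], [-0.0007, 0, 0, 0, 0, 0, 0.019], [-0.0007, 0, 0, 0, 0, 0, 0.019], [-0.0007, 0, 0, 0, 0, 0, 0.019], [-0.0007, 0, 0, 0, 0, 0, 0.019], [-0.0007, 0, 0, 0, 0, 0, 0.019], [-0.0007, 0, 0, 0, 0, 0, 0.019], [-0.0007, 0, 0, 0, 0, 0, 0.019]])

```text
time_s: 20.3
tool_pos: [507.6, -150.2, 61.0]
tcp_rot: [-0.174, -3.135, -0.0]
ft_force: [-5.6, 1.4, 5.5]
gripper_width: 19.0
finger_force: 3.0
```

Emit:
drive_tool(plan=[[-0.0005, 0, 0, 0, 0, 0, 0.019], [-0.0005, 0, 0, 0, 0, 0, 0.019], [-0.0005, 0, 0, 0, 0, 0, 0.019], [-0.0005, 0, 0, 0, 0, 0, 0.019], [-0.0005, 0, 0, 0, 0, 0, 0.019], [-0.0005, 0, 0, 0, 0, 0, 0.019], [-0.0005, 0, 0, 0, 0, 0, 0.019], [-0.0005, 0, 0, 0, 0, 0, 0.019], [-0.0005, 0, 0, 0, 0, 0, 0.019], [-0.0005, 0, 0, 0, 0, 0, 0.019]])

```text
time_s: 21.3
tool_pos: [513.4, -150.9, 61.0]
tcp_rot: [0.174, 3.137, 0.0]
ft_force: [-2.1, 0.5, -0.0]
gripper_width: 18.9
finger_force: 1.4
```

Emit:
drive_tool(plan=[[-0.0005, 0, 0, 0, 0, 0, 0.019], [-0.0005, 0, 0, 0, 0, 0, 0.019], [-0.0005, 0, 0, 0, 0, 0, 0.019], [-0.0005, 0, 0, 0, 0, 0, 0.019], [-0.0005, 0, 0, 0, 0, 0, 0.019], [-0.0005, 0, 0, 0, 0, 0, 0.019], [-0.0005, 0, 0, 0, 0, 0, 0.019], [0, 0, 0, 0, 0, 0, 0.019], [0, 0, 0, 0, 0, 0, 0.019], [0, 0, 0, 0, 0, 0, 0.019]])

```text
time_s: 22.3
tool_pos: [516.9, -151.3, 61.1]
tcp_rot: [0.174, 3.137, -0.0]
ft_force: [-1.7, 0.5, -1.1]
gripper_width: 18.9
finger_force: 0.6
```

Emit:
drive_tool(plan=[[-0.0002, 0, 0, 0, 0, 0, 0.019], [-0.0002, 0, 0, 0, 0, 0, 0.019], [-0.0002, 0, 0, 0, 0, 0, 0.019], [-0.0002, 0, 0, 0, 0, 0, 0.019], [-0.0002, 0, 0, 0, 0, 0, 0.019], [-0.0002, 0, 0, 0, 0, 0, 0.019], [0, 0, 0, 0, 0, 0, 0.019], [0, 0, 0, 0, 0, 0, 0.019], [0, 0, 0, 0, 0, 0, 0.019], [0, 0, 0, 0, 0, 0, 0.019]])

```text
time_s: 23.3
tool_pos: [517.9, -151.4, 61.1]
tcp_rot: [0.174, 3.137, -0.0]
ft_force: [-5.3, -0.4, 3.8]
gripper_width: 19.0
finger_force: 2.5
```

```bash
cat > clip.py <<'E'
from go import *
t=robot.get_image("top"); W=world(t); s=robot.get_image("scene"); Ws=world(s)
st=robot.read_state(); print(st["time_s"],st["tool_pos"].round(1),st["ft_force"].round(1),st["finger_force"])
p=robot.get_image("wrist"); f=240/np.tan(np.radians(p["fov_y"])/2)
v,u=np.mgrid[0:480,0:640]; dx=u-p["cx"];dy=v-p["cy"]; r=np.hypot(dx,dy)+1e-9; th=r/f; z=p["depth"]
c=np.dstack([np.tan(th)*dx/r*z,np.tan(th)*dy/r*z,z]); W=c@rot(p["orientation"]).T+np.array(p["origin"])
q=np.median([[W[y,x] for y in range(264,290,3)] for x in range(316,330)],axis=(0,1)); print("grip rear",q.round(1))
S=np.array([533.2,-150.4]); a=np.radians(-6.33); print("origin stage x",(q[:2]-S)@[np.cos(a),np.sin(a)]+60)
print("clips mark",[(np.round(d["xyz"],1).tolist(),round(d["score"],2)) for d in robot.mark_of("plate_notch",s)][:3])
cv2.imwrite("pics/sc_%d.png"%(st["time_s"]*10),cv2.resize(s["image"][150:250,215:355],None,fx=5,fy=5,interpolation=cv2.INTER_CUBIC))
E
python3 clip.py; ls pics
```

```text
23.4 [ 517.9 -151.4   61.1] [-5.8  1.1  5. ] 2.5453945621848106
grip rear [ 499.4 -149.7   80.8]
origin stage x 26.313142056728623
clips mark [([288.2, 342.5, 5.2], 0.81), ([442.9, 473.6, 3.1], 0.77), ([565.0, -156.8, 52.9], 0.66)]
crop.png
sc_234.png
scene.png
top.png
top2.png
wrist1.png
wrist2.png
wrist3.png
wrist4.png
```

View pics/sc_234.png

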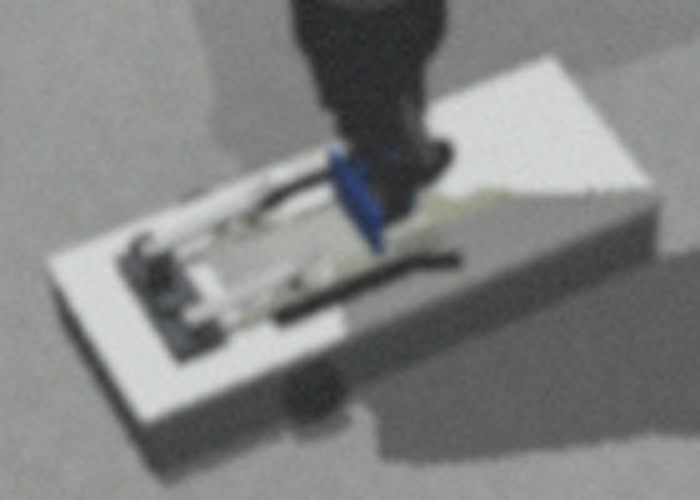

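A white gap is still visible between the plate's leading edge (crop (215,275)) and the dark stop block (190,300), so I continue in tiny steps.

Emit:
drive_tool(plan=[[-0.0001, 0, 0, 0, 0, 0, 0.019], [-0.0001, 0, 0, 0, 0, 0, 0.019], [-0.0001, 0, 0, 0, 0, 0, 0.019], [-0.0001, 0, 0, 0, 0, 0, 0.019], [-0.0001, 0, 0, 0, 0, 0, 0.019], [-0.0001, 0, 0, 0, 0, 0, 0.019], [-0.0001, 0, 0, 0, 0, 0, 0.019], [-0.0001, 0, 0, 0, 0, 0, 0.019], [-0.0001, 0, 0, 0, 0, 0, 0.019], [-0.0001, 0, 0, 0, 0, 0, 0.019]])

```text
time_s: 24.5
tool_pos: [518.9, -151.5, 61.1]
tcp_rot: [-0.174, -3.137, 0.0]
ft_force: [-4.5, 0.3, 4.0]
gripper_width: 18.6
finger_force: 2.6
```

Just friction so far, no stop yet.

Emit:
drive_tool(plan=[[-0.0001, 0, 0, 0, 0, 0, 0.019], [-0.0001, 0, 0, 0, 0, 0, 0.019], [-0.0001, 0, 0, 0, 0, 0, 0.019], [-0.0001, 0, 0, 0, 0, 0, 0.019], [-0.0001, 0, 0, 0, 0, 0, 0.019], [-0.0001, 0, 0, 0, 0, 0, 0.019], [-0.0001, 0, 0, 0, 0, 0, 0.019], [-0.0001, 0, 0, 0, 0, 0, 0.019], [-0.0001, 0, 0, 0, 0, 0, 0.019], [-0.0001, 0, 0, 0, 0, 0, 0.019]])

```text
time_s: 25.5
tool_pos: [519.9, -151.6, 61.1]
tcp_rot: [-0.174, -3.137, -0.0]
ft_force: [-6.2, 0.0, 4.5]
gripper_width: 18.7
finger_force: 2.6
```

Emit:
drive_tool(plan=[[-0.0001, 0, 0, 0, 0, 0, 0.019], [-0.0001, 0, 0, 0, 0, 0, 0.019], [-0.0001, 0, 0, 0, 0, 0, 0.019], [-0.0001, 0, 0, 0, 0, 0, 0.019], [-0.0001, 0, 0, 0, 0, 0, 0.019], [-0.0001, 0, 0, 0, 0, 0, 0.019], [-0.0001, 0, 0, 0, 0, 0, 0.019], [-0.0001, 0, 0, 0, 0, 0, 0.019], [-0.0001, 0, 0, 0, 0, 0, 0.019], [-0.0001, 0, 0, 0, 0, 0, 0.019]])

```text
time_s: 26.5
tool_pos: [520.9, -151.7, 61.1]
tcp_rot: [-0.174, -3.137, 0.0]
ft_force: [-4.6, 1.1, 3.8]
gripper_width: 19.5
finger_force: 2.6
```

Emit:
drive_tool(plan=[[-0.00012, 0, 0, 0, 0, 0, 0.019], [-0.00012, 0, 0, 0, 0, 0, 0.019], [-0.00012, 0, 0, 0, 0, 0, 0.019], [-0.00012, 0, 0, 0, 0, 0, 0.019], [-0.00012, 0, 0, 0, 0, 0, 0.019], [-0.00012, 0, 0, 0, 0, 0, 0.019], [-0.00012, 0, 0, 0, 0, 0, 0.019], [-0.00012, 0, 0, 0, 0, 0, 0.019], [-0.00012, 0, 0, 0, 0, 0, 0.019], [-0.00012, 0, 0, 0, 0, 0, 0.019]])

```text
time_s: 27.5
tool_pos: [522.1, -151.8, 61.1]
tcp_rot: [-0.174, -3.137, 0.0]
ft_force: [-4.2, 0.9, 5.0]
gripper_width: 18.8
finger_force: 2.6
```

```bash
cat >> clip.py <<'E'
S3=lambda P:np.dstack([(P[...,0]-S[0])*np.cos(a)+(P[...,1]-S[1])*np.sin(a),-(P[...,0]-S[0])*np.sin(a)+(P[...,1]-S[1])*np.cos(a),P[...,2]])
for n,P in(("top",world(t)),("scene",Ws)):
    Q=S3(P)
    for sy in(1,-1):
        m=lambda x:(abs(Q[...,0]-x)<3)&(abs(Q[...,1]-sy*24)<4)&(Q[...,2]>40)
        print(n,sy,[(x,int(np.percentile(Q[m(x)][:,2],85)) if m(x).any() else None) for x in range(20,86,6)])
d=cv2.resize(t["image"][185:250,375:440],None,fx=9,fy=9,interpolation=cv2.INTER_CUBIC); cv2.imwrite("pics/tc_%d.png"%(st["time_s"]*10),d)
E
python3 clip.py; ls pics/tc*
```

```text
27.6 [ 522.1 -151.8   61.1] [-4.8 -0.1  4.7] 2.5071407854557037
grip rear [ 503.6 -150.3   81.3]
origin stage x 30.52842932483816
clips mark [([440.5, 474.6, 0.4], 0.77), ([288.1, 344.3, 4.3], 0.62), ([568.9, -162.1, 57.7], 0.6)]
top 1 [(20, 542), (26, 538), (32, 535), (38, 531), (44, 527), (50, 520), (56, 509), (62, 73), (68, 73), (74, 73), (80, 73)]
top -1 [(20, 528), (26, 520), (32, 515), (38, 502), (44, None), (50, None), (56, None), (62, None), (68, None), (74, None), (80, None)]
scene 1 [(20, 409), (26, 407), (32, 424), (38, 423), (44, 415), (50, 515), (56, 509), (62, 491), (68, 75), (74, 72), (80, 72)]
scene -1 [(20, 526), (26, 522), (32, 513), (38, 380), (44, 72), (50, 71), (56, 74), (62, 74), (68, 72), (74, 76), (80, 72)]
pics/tc_276.png
```

Emit:
drive_tool(plan=[[-0.00012, 0, 0, 0, 0, 0, 0.019], [-0.00012, 0, 0, 0, 0, 0, 0.019], [-0.00012, 0, 0, 0, 0, 0, 0.019], [-0.00012, 0, 0, 0, 0, 0, 0.019], [-0.00012, 0, 0, 0, 0, 0, 0.019], [-0.00012, 0, 0, 0, 0, 0, 0.019], [-0.00012, 0, 0, 0, 0, 0, 0.019], [-0.00012, 0, 0, 0, 0, 0, 0.019], [-0.00012, 0, 0, 0, 0, 0, 0.019], [-0.00012, 0, 0, 0, 0, 0, 0.019]])

```text
time_s: 28.7
tool_pos: [523.3, -152.0, 61.1]
tcp_rot: [-0.174, -3.137, 0.0]
ft_force: [-5.0, 0.5, 4.2]
gripper_width: 18.8
finger_force: 2.6
```

Emit:
drive_tool(plan=[[-0.00012, 0, 0, 0, 0, 0, 0.019], [-0.00012, 0, 0, 0, 0, 0, 0.019], [-0.00012, 0, 0, 0, 0, 0, 0.019], [-0.00012, 0, 0, 0, 0, 0, 0.019], [-0.00012, 0, 0, 0, 0, 0, 0.019], [-0.00012, 0, 0, 0, 0, 0, 0.019], [-0.00012, 0, 0, 0, 0, 0, 0.019], [-0.00012, 0, 0, 0, 0, 0, 0.019], [-0.00012, 0, 0, 0, 0, 0, 0.019], [-0.00012, 0, 0, 0, 0, 0, 0.019]])

```text
time_s: 29.7
tool_pos: [524.5, -152.1, 61.1]
tcp_rot: [-0.174, -3.137, -0.0]
ft_force: [-4.0, 0.7, 4.1]
gripper_width: 18.9
finger_force: 2.1
```

Emit:
drive_tool(plan=[[-0.00015, 0, 0, 0, 0, 0, 0.019], [-0.00015, 0, 0, 0, 0, 0, 0.019], [-0.00015, 0, 0, 0, 0, 0, 0.019], [-0.00015, 0, 0, 0, 0, 0, 0.019], [-0.00015, 0, 0, 0, 0, 0, 0.019], [-0.00015, 0, 0, 0, 0, 0, 0.019], [-0.00015, 0, 0, 0, 0, 0, 0.019], [-0.00015, 0, 0, 0, 0, 0, 0.019], [-0.00015, 0, 0, 0, 0, 0, 0.019], [-0.00015, 0, 0, 0, 0, 0, 0.019]])

```text
time_s: 30.7
tool_pos: [526.1, -152.3, 61.1]
tcp_rot: [0.174, 3.137, -0.0]
ft_force: [-1.5, 0.5, 2.0]
gripper_width: 19.1
finger_force: 1.0
```

```bash
python3 clip.py | head -3; ls pics/tc*
```

```text
30.8 [ 526.1 -152.3   61.1] [-1.3  0.3  1.4] 0.714911394752562
grip rear [ 507.6 -150.7   80.8]
origin stage x 34.625355988852604
pics/tc_276.png
pics/tc_308.png
```

The force dropped to 1.5 N, so the snap is starting. I continue very gently to the stop.

Emit:
drive_tool(plan=[[-0.00015, 0, 0, 0, 0, 0, 0.019], [-0.00015, 0, 0, 0, 0, 0, 0.019], [-0.00015, 0, 0, 0, 0, 0, 0.019], [-0.00015, 0, 0, 0, 0, 0, 0.019], [-0.00015, 0, 0, 0, 0, 0, 0.019], [-0.00015, 0, 0, 0, 0, 0, 0.019], [-0.00015, 0, 0, 0, 0, 0, 0.019], [-0.00015, 0, 0, 0, 0, 0, 0.019], [-0.00015, 0, 0, 0, 0, 0, 0.019], [-0.00015, 0, 0, 0, 0, 0, 0.019]])

```text
time_s: 31.9
tool_pos: [527.5, -152.5, 61.1]
tcp_rot: [0.174, 3.137, -0.0]
ft_force: [-1.4, -0.1, 0.1]
gripper_width: 18.9
finger_force: 0.3
```

Emit:
drive_tool(plan=[[-0.00012, 0, 0, 0, 0, 0, 0.019], [-0.00012, 0, 0, 0, 0, 0, 0.019], [-0.00012, 0, 0, 0, 0, 0, 0.019], [-0.00012, 0, 0, 0, 0, 0, 0.019], [-0.00012, 0, 0, 0, 0, 0, 0.019], [-0.00012, 0, 0, 0, 0, 0, 0.019], [-0.00012, 0, 0, 0, 0, 0, 0.019], [-0.00012, 0, 0, 0, 0, 0, 0.019], [-0.00012, 0, 0, 0, 0, 0, 0.019], [-0.00012, 0, 0, 0, 0, 0, 0.019]])

```text
time_s: 32.9
tool_pos: [528.7, -152.6, 61.1]
tcp_rot: [0.174, 3.137, -0.0]
ft_force: [-0.7, -0.1, 0.2]
gripper_width: 19.0
finger_force: 0.4
```

```bash
python3 clip.py | head -3; ls pics/tc*
```

```text
33.0 [ 528.7 -152.6   61.1] [-0.1 -0.7  0.8] 0.24626583501230925
grip rear [ 510.2 -150.9   80.9]
origin stage x 37.21834833811316
pics/tc_276.png
pics/tc_308.png
pics/tc_330.png
```

Emit:
drive_tool(plan=[[-0.00012, 0, 0, 0, 0, 0, 0.019], [-0.00012, 0, 0, 0, 0, 0, 0.019], [-0.00012, 0, 0, 0, 0, 0, 0.019], [-0.00012, 0, 0, 0, 0, 0, 0.019], [-0.00012, 0, 0, 0, 0, 0, 0.019], [-0.00012, 0, 0, 0, 0, 0, 0.019], [-0.00012, 0, 0, 0, 0, 0, 0.019], [-0.00012, 0, 0, 0, 0, 0, 0.019], [-0.00012, 0, 0, 0, 0, 0, 0.019], [-0.00012, 0, 0, 0, 0, 0, 0.019]])

```text
time_s: 34.1
tool_pos: [529.8, -152.7, 61.1]
tcp_rot: [-0.174, -3.137, -0.0]
ft_force: [-1.2, 0.6, 0.3]
gripper_width: 18.8
finger_force: 0.8
```

Emit:
drive_tool(plan=[[-0.00012, 0, 0, 0, 0, 0, 0.019], [-0.00012, 0, 0, 0, 0, 0, 0.019], [-0.00012, 0, 0, 0, 0, 0, 0.019], [-0.00012, 0, 0, 0, 0, 0, 0.019], [-0.00012, 0, 0, 0, 0, 0, 0.019], [-0.00012, 0, 0, 0, 0, 0, 0.019], [-0.00012, 0, 0, 0, 0, 0, 0.019], [-0.00012, 0, 0, 0, 0, 0, 0.019], [-0.00012, 0, 0, 0, 0, 0, 0.019], [-0.00012, 0, 0, 0, 0, 0, 0.019]])

```text
time_s: 35.1
tool_pos: [531.1, -152.9, 61.1]
tcp_rot: [0.174, 3.137, 0.0]
ft_force: [-3.7, 0.4, 1.9]
gripper_width: 19.1
finger_force: 2.0
```

Emit:
drive_tool(plan=[[-0.0001, 0, 0, 0, 0, 0, 0.019], [-0.0001, 0, 0, 0, 0, 0, 0.019], [-0.0001, 0, 0, 0, 0, 0, 0.019], [-0.0001, 0, 0, 0, 0, 0, 0.019], [-0.0001, 0, 0, 0, 0, 0, 0.019], [0, 0, 0, 0, 0, 0, 0.019], [0, 0, 0, 0, 0, 0, 0.019], [0, 0, 0, 0, 0, 0, 0.019], [0, 0, 0, 0, 0, 0, 0.019], [0, 0, 0, 0, 0, 0, 0.019]])

```text
time_s: 36.1
tool_pos: [531.6, -152.9, 61.1]
tcp_rot: [0.174, 3.137, 0.0]
ft_force: [-3.8, 1.1, 1.6]
gripper_width: 18.8
finger_force: 1.5
```

```bash
python3 clip.py | head -3; ls pics/tc*
```

```text
36.2 [ 531.6 -152.9   61.1] [-2.8  0.3  1.7] 1.4620725810527802
grip rear [ 513.1 -151.4   80.9]
origin stage x 40.10437051381746
pics/tc_276.png
pics/tc_308.png
pics/tc_330.png
pics/tc_362.png
```

Emit:
drive_tool(plan=[[-0.0001, 0, 0, 0, 0, 0, 0.019], [-0.0001, 0, 0, 0, 0, 0, 0.019], [-0.0001, 0, 0, 0, 0, 0, 0.019], [-0.0001, 0, 0, 0, 0, 0, 0.019], [-0.0001, 0, 0, 0, 0, 0, 0.019], [-0.0001, 0, 0, 0, 0, 0, 0.019], [-0.0001, 0, 0, 0, 0, 0, 0.019], [-0.0001, 0, 0, 0, 0, 0, 0.019], [-0.0001, 0, 0, 0, 0, 0, 0.019], [-0.0001, 0, 0, 0, 0, 0, 0.019]])

```text
time_s: 37.3
tool_pos: [532.6, -153.0, 61.1]
tcp_rot: [-0.174, -3.137, -0.0]
ft_force: [-2.4, -0.4, 1.6]
gripper_width: 18.8
finger_force: 1.5
```

Emit:
drive_tool(plan=[[-0.0001, 0, 0, 0, 0, 0, 0.019], [-0.0001, 0, 0, 0, 0, 0, 0.019], [-0.0001, 0, 0, 0, 0, 0, 0.019], [-0.0001, 0, 0, 0, 0, 0, 0.019], [-0.0001, 0, 0, 0, 0, 0, 0.019], [-0.0001, 0, 0, 0, 0, 0, 0.019], [-0.0001, 0, 0, 0, 0, 0, 0.019], [-0.0001, 0, 0, 0, 0, 0, 0.019], [0, 0, 0, 0, 0, 0, 0.019], [0, 0, 0, 0, 0, 0, 0.019]])

```text
time_s: 38.3
tool_pos: [532.8, -153.0, 61.1]
tcp_rot: [-0.174, -3.136, 0.0]
ft_force: [-6.9, 0.6, 5.2]
gripper_width: 19.0
finger_force: 3.7
```

Stop felt (6.9 N, arm held back). Backing off, opening and lifting clear.

Emit:
drive_tool(plan=[[0.001, 0, 0, 0, 0, 0, 0.019], [0.001, 0, 0, 0, 0, 0, 0.021], [0.001, 0, 0, 0, 0, 0, 0.024], [0, 0, 0, 0, 0, 0, 0.026], [0, 0, -0.003, 0, 0, 0, 0.028], [0, 0, -0.008, 0, 0, 0, 0.03], [0, 0, -0.012, 0, 0, 0, 0.03], [0, 0, -0.015, 0, 0, 0, 0.03], [0, 0, -0.02, 0, 0, 0, 0.03], [0, 0, -0.02, 0, 0, 0, 0.03]])

```text
time_s: 39.3
tool_pos: [530.5, -152.8, 140.9]
tcp_rot: [0.174, 3.136, -0.0]
ft_force: [0.4, -0.1, -0.2]
gripper_width: 30.2
finger_force: 0.0
```

Emit:
drive_tool(plan=[[0.01, 0, -0.02, 0, 0, 0, 0.03], [0.02, 0, -0.02, 0, 0, 0, 0.03], [0.025, 0, -0.01, 0, 0, 0, 0.03], [0.025, 0, 0, 0, 0, 0, 0.03], [0.025, 0, 0, 0, 0, 0, 0.03], [0.025, 0, 0, 0, 0, 0, 0.03], [0, 0, 0, 0, 0, 0, 0.03], [0, 0, 0, 0, 0, 0, 0.03], [0, 0, 0, 0, 0, 0, 0.03], [0, 0, 0, 0, 0, 0, 0.03]])

```text
time_s: 40.3
tool_pos: [401.8, -138.6, 189.2]
tcp_rot: [0.173, 3.137, -0.0]
ft_force: [0.7, -0.4, -0.5]
gripper_width: 30.2
finger_force: 0.0
```

Run:
```python
from go import *
s=robot.get_image("scene"); t=robot.get_image("top"); st=robot.read_state(); print(st["time_s"],st["tool_pos"].round(),st["ft_force"].round(1))
A=cv2.resize(s["image"][150:250,215:315],(400,400),interpolation=cv2.INTER_CUBIC); B=cv2.resize(t["image"][183:263,365:445],(400,400),interpolation=cv2.INTER_CUBIC)
cv2.imwrite("pics/final.png",np.hstack([A,B]))
print([(np.round(d["xyz"],1).tolist(),round(d["score"],2)) for d in robot.mark_of("plate",t)][:4])
```

```text
40.4 [ 402. -138.  189.] [ 0.4 -0.1 -0.7]
[([295.2, 340.8, -2.1], 0.87), ([443.5, 483.8, 0.2], 0.71), ([574.5, -153.1, 54.9], 0.58)]
```

View pics/final.png

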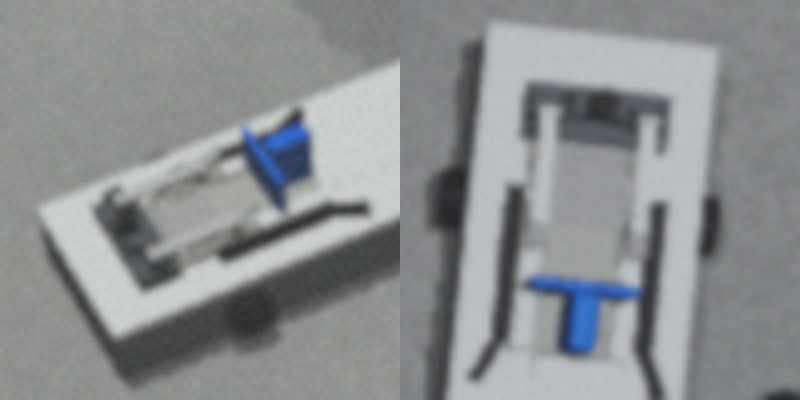

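The plate's leading edge meets the stop block (right panel, row 140), it lies straight between the guides, and the arm is clear. Handing in.

```bash
python3 -c "
from station import robot
print(robot.sign_off())"
```

```text
the job is handed in; nothing more can be done
None
```

I handed the job in after about 40 s: the clear plate is flat on the stage against the stop and let go. The push dropped and then climbed at the stop, as it should when both clips snap into the notches. Sign-off returned no verdict, and I had no direct reading of the clip joints.

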